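# Hang the paper knife and stand it in the pen cup

## Task

Tidy away the paper knife with the red ball: pick it up by the ball and, in the air higher than the pen cup, ease your grip so that the blade swings down to hang straight below the ball. Then stand the knife blade first in the yellow pen cup and let go, leaving the paper knife with the blue ball where it lies.

Things in the scene. Friction and masses are not known exactly. Their poses are not given: they have to be found in the camera images.
- red_ball (a point): Centre of the red ball, 28 mm across, handle of the paper knife to put away (rigid, 0.15 to 0.24 kg). It lies on the desk, ball centre 14 mm up; +x runs along the blade. Pinched by the ball square across the blade, a firm grip (over 40 N) holds its angle; eased to about 3 to 8 N (fingers about 27 mm apart) the blade swings down about the finger line within 1 s; near 28 mm it drops. Then tighten.
- red_tip (a point): Middle of the tip of the red-ball knife's brass blade, 130 mm from the ball's centre. The blade runs straight out from the ball to here, 20 mm wide, narrowing over its last 28 mm, 8 mm thick; lying, it slopes down to the tip, which touches the desk.
- blue_ball (a point): Centre of the blue ball of a second paper knife, same shape and size as the first, lying on the desk as well; it is to be left where it is.
- cup_mouth (a point): Middle of the open top of the yellow square pen cup, the tall part of a desk organiser fixed to the desk. Cup: 64 mm square outside, 56 mm square inside, walls 4 mm, rim 85 mm above the desk, inner floor 4 mm above the desk. x and y run along its sides, z up. A shallow white tray (18 mm high) with clips adjoins it on the -y side.
Not all that is in view belongs to the job. Leave any pink or purple look-alike of the part that bears red_ball alone.

How it is judged:
By the outcome, as a careful person would: the job done as asked, in the order asked, and still so for the second after the job is handed in, with the robot touching nothing.
It also fails if it takes over 51 s, if anything falls off the work surface, if the arm or the gripper's body presses on something with over 40 N, if the wrist force passes 120 N, or if a joint passes its speed limit or range.

## Robot

A 7-joint arm with a two-finger parallel gripper is mounted at the origin on the work surface. World frame = base frame: x ahead of the robot, y to its left, z up, the work surface at z = 0. Lengths are in m, angles in rad, forces in N, time in s.
With the tool pointing down it reaches from about 0.4 to 0.85 m from the base axis. Payload 10.4 kg.
Tool frame: the origin (TCP) lies between the finger pads; the fingertips stand 8 mm ahead of it and the grasp point (between the pads) lies 11 mm behind it; z points along the fingers, x is the direction in which the jaws open and shut, and the axes are right-handed (so a half turn about z gives the same grasp; the last joint's range is limited). The gripper opens to 87 mm and grips with 3 to 60 N. Pads are 19 mm wide; open, the fingers measure 117 mm over their backs; the gripper's body (75 mm by 190 mm) begins 51 mm behind the grasp point.
Start: joints at [-1.28, 0.332, -0.065, 1.46, 0.022, 1.35, -0.088], TCP at [0.193, 0.595, 0.231] pointing down, gripper open.
Joint ranges: [-2.6, 2.6], [-0.5, 2.12], [-1.47, 1.34], [0.16, 2.42], [-1.27, 4.41], [0.06, 2.06], [-2.6, 2.6]. Speed limits (rad/s): [2.22, 2.22, 2.79, 2.79, 3.14, 3.14, 3.14].

## Interface

Orientations are given as a unit quaternion [x, y, z, w].
In Python, from bench import r, viewer gives the robot as it stands.
- The arm moves only by the tool apply_moves, never from a script. Its argument "increments" is a list of rows, each an object with "grip": the closure in counts, from 0 (fully open) to 255 (shut); "xyz": the shift along the tool's x, y, z in mm, a list of three; "rotation": the turn, a rotation vector about the tool's x, y, z in degrees, a list of three. A call has 1 to 5 rows; each row is the pose to reach, as a shift and turn from the pose measured when the call began, along the tool's axes at that moment; what a row does not reach only later rows make up. A row lasts 1/8 s, in which the tool goes at most 62.5 mm and 10.7 degrees, less where a joint would pass 70% of its speed; a pose out of reach is approached as far as the arm can. A call with a gripper value outside its range is refused whole. The fingers move at their own pace and stop on an object; "squeeze" is the grip in N (left out, the last holds). Time passes only in rows, so rows that repeat a pose let the fingers close. It gives the time, the measured TCP pose, the force and the opening at its end, in the units of the state.
- r.read_state(): the state, without advancing time (a new reading comes with each control period).
- viewer.camera(name): name is "scene" or "side" or "wrist"; returns a dict with "img" (400x640x3 uint8, blue, green, red), "range_z" (400x640 float32, m along the optical axis (not along the pixel's ray), 0 where there is no reading), "vertical_fov" (degrees; the focal length in pixels is half the picture's height over the tangent of half this angle, whatever the lens; pixels are square), "cx", "cy" (the principal point, pixels), "rvec" (rotation vector, rad) and "tvec" (3), from world to camera coordinates, as OpenCV has them. Camera axes: x right, y down, z forward; pixel columns grow to the right and rows downward; lengths in m; the calibration is good to about 2 mm. The wrist camera is an equidistant fisheye: a pixel r from the principal point sees the ray r / f radians off the axis. A picture is of the moment at which its call begins.
- r.close_job(): hands the job in, once; it reports no verdict.
The state is a dict: "time": time; "joint_positions": joint angles; "joint_vel": joint speeds; "joint_torque": joint torques, N m; "ee_pos": TCP position; "eef_rot": TCP orientation; "ft_force": force on the tool from outside, world axes, zero at the start; "torque": the same for the moment, N m; "width": finger opening in m.
Only numpy, scipy, OpenCV 4.12 (cv2) and the standard library are available. Lean on these libraries where they do the work, as an engineer would, in place of code of your own. Each camera call takes 0.05 s, during which the arm holds its last target.

## Working session

There is one attempt and no reset: what is moved stays moved. The work goes in short steps, Python scripts to look and compute and a tool call to move; the robot and the scene stay as the last step left them, time stands still between calls to the robot, and variables do not carry over. Pictures are saved under pics/ and viewed, and the job is handed in when it is done.

Besides the shell and the picture viewer there is one more tool, called after "Call:" in YAML: its name, and indented under it one key for each argument. apply_moves: Moves the arm, as the interface text tells. Its arguments: {"type":"object","properties":{"increments":{"type":"array","items":{"type":"object","properties":{"grip":{"type":"number"},"xyz":{"type":"array","items":{"type":"number"}},"rotation":{"type":"array","items":{"type":"number"}}}}},"squeeze":{"type":"number"}},"required":["increments"]}

```bash
ls; mkdir -p pics
cat > h.py <<'E'
import numpy as np, cv2
from scipy.spatial.transform import Rotation as R
def cam(v,n):
    c=v.camera(n); c['f']=200/np.tan(np.radians(c['vertical_fov'])/2)
    c['Rm']=cv2.Rodrigues(np.array(c['rvec'],float))[0]; c['t']=np.array(c['tvec'],float).ravel()
    c['C']=-c['Rm'].T@c['t']; return c
def ray(c,u,v,fish=False):
    x=(u-c['cx'])/c['f'];y=(v-c['cy'])/c['f']
    if fish:
        t=np.hypot(x,y); d=np.array([x*np.sin(t)/t,y*np.sin(t)/t,np.cos(t)])
    else: d=np.array([x,y,1.])
    return c['Rm'].T@d
def plane(c,u,v,z,fish=False):
    d=ray(c,u,v,fish); return c['C']+d*(z-c['C'][2])/d[2]
E
python3 - <<'E'
from bench import r,viewer
from h import *
import pickle
for n in("scene","side","wrist"):
    c=cam(viewer,n); cv2.imwrite(f'pics/{n}0.png',c['img']); pickle.dump(c,open(f'{n}0.pkl','wb'))
    print(n,c['f'],c['C'],c['cx'],c['cy'])
print(r.read_state())
E
```

```text
pics
scene 420.7012571067038 [ 0.96120535 -0.0520452   0.78951828] 318.7609872402043 200.11056096264642
side 501.2834455323748 [0.41331414 0.65295139 0.89302815] 329.1753308940217 198.12846023903154
wrist 309.70691628693146 [0.12813992 0.61581503 0.38384615] 320.0851269499572 197.72857943970274
{'time': 0.15, 'joint_positions': array([-1.27960781,  0.33270172, -0.06469152,  1.46072306,  0.02160447,
        1.34989663, -0.08848213]), 'joint_vel': array([-9.41355617e-04, -3.53462765e-03, -4.67322327e-05, -2.12634562e-03,
       -1.67685916e-04,  7.71307525e-05,  3.39334925e-05]), 'joint_torque': array([ 9.91085180e-04, -6.23633695e+01,  2.47672806e-02, -3.90141284e+01,
       -6.12801081e-02,  3.72703210e-02,  7.11882171e-05]), 'ee_pos': array([0.19283673, 0.59422103, 0.22996438]), 'eef_rot': array([ 8.08899914e-01,  5.87946139e-01, -4.02457963e-04,  3.24036917e-04]), 'ft_force': array([-0.33323817,  0.64147566, -0.15384384]), 'torque': array([0.01930012, 0.04079631, 0.02047102]), 'width': 0.08691855102482113}
```

View pics/scene0.png

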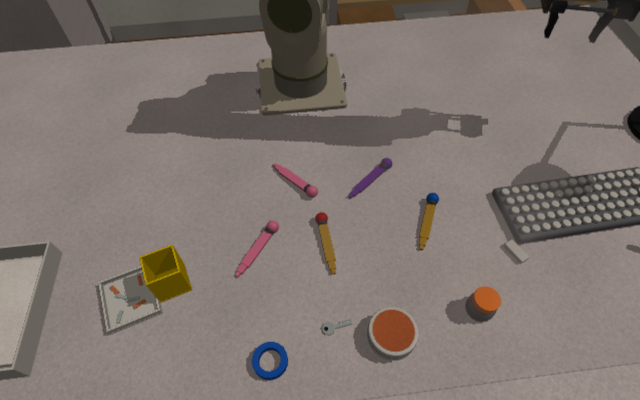

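View pics/side0.png

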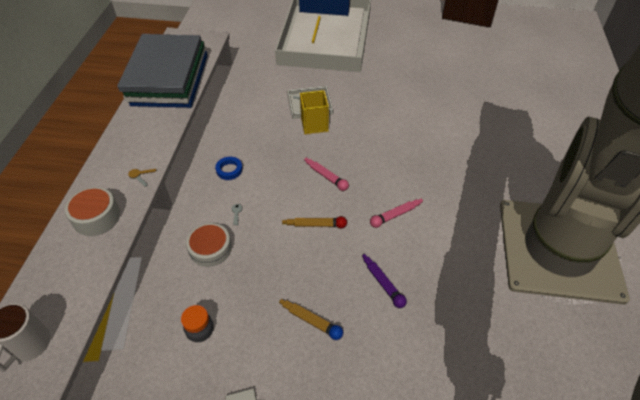

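View pics/wrist0.png

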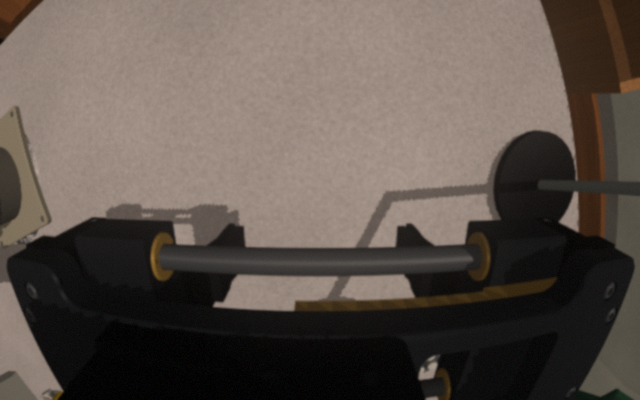

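Scene view: the red ball is at (321,218) and its brass tip at (333,270). Possible confusions are the pink knives with balls at (312,191) and (273,227), the purple one at (387,163), and the blue-ball brass one at (433,199). The cup is at (165,273). By the description I choose the red ball with the brass blade. Next I check it in a close crop and measure.

Run:
```python
from h import *
import pickle
S={n:pickle.load(open(f'{n}0.pkl','rb')) for n in('scene','side')}
cv2.imwrite('pics/crop.png',np.hstack([cv2.resize(S['scene']['img'][140:300,240:460],None,fx=2.5,fy=2.5,interpolation=cv2.INTER_CUBIC)[:400],cv2.resize(S['side']['img'][70:250,260:380],(240,400))]))
for n,c in S.items():
    hsv=cv2.cvtColor(c['img'],cv2.COLOR_BGR2HSV);H,s,v=cv2.split(hsv)
    for nm,m,z in(('red',((H<4)|(H>176))&(s>190)&(v>60),.014),('blue',(H>105)&(H<118)&(s>150),.014),('brass',(H>12)&(H<22)&(s>140)&(v>90),.008),('yellow',(H>22)&(H<32)&(s>180),.085)):
        k,l,st,ce=cv2.connectedComponentsWithStats(m.astype(np.uint8))
        for i in range(1,k):
            if st[i,4]>50:
                p=np.argwhere(l==i)[:,::-1].astype(np.float32)
                q=np.array([plane(c,*a,z)[:2] for a in p]); 
                rc=cv2.minAreaRect((q*1000).astype(np.float32))
                print(n,nm,st[i],ce[i].round(1),plane(c,*ce[i],z).round(4),np.round(rc[0],1),np.round(rc[1],1),round(rc[2],1))
    # 3D from depth for yellow rim
    ys,xs=np.where((H>22)&(H<32)&(s>180)); D=c['range_z'][ys,xs]
    P=np.array([c['C']+ray(c,a,b)*d for a,b,d in zip(xs,ys,D)])
    k=(P[:,2]>.078)&(P[:,2]<.092)
    if k.sum()>10: print(n,'rim',k.sum(),P[k].min(0),P[k].max(0),cv2.minAreaRect((P[k,:2]*1000).astype(np.float32)))
```

```text
scene blue [427 193  12  10  76] [432.5 197.1] [0.4445 0.257  0.014 ] [444.1 257.4] [24.4 23.7] 66.9
scene blue [252 342  36  38 658] [269.4 360.2] [ 0.7544 -0.1264  0.014 ] [ 753.9 -126.5] [63.8 60.8] 22.4
scene brass [419 204  16  45 365] [426.2 224.2] [0.5091 0.2261 0.008 ] [512.  224.7] [ 19.  117.7] 64.6
scene brass [319 224  17  50 394] [327.3 246.4] [0.5363 0.006  0.008 ] [538.8   6.2] [119.   18.4] 3.7
scene yellow [ 140  245   52   57 1903] [164.7 273.1] [ 0.5959 -0.3026  0.085 ] [ 594.7 -303.7] [106.5  72.6] 19.2
scene rim 369 [ 0.53694501 -0.35295557  0.07808187] [ 0.61493264 -0.27603695  0.08835002] ((576.2915649414062, -314.86322021484375), (65.42222595214844, 63.31097412109375), 17.64345359802246)
side red [336 217  10  11  85] [340.4 221.9] [0.4678 0.     0.014 ] [4.676e+02 2.000e-01] [19.7 27.3] 7.0
side blue [300   0  49  14 612] [325.    5.9] [ 0.6216 -0.8776  0.014 ] [ 624.  -873.8] [161.1  81. ] 8.2
side blue [130  53  77  54 266] [177.7  92.9] [ 0.959  -0.3755  0.014 ] [ 944.4 -408.1] [282.8 138. ] 61.7
side blue [216 157  26  22 338] [228.6 167.5] [ 0.7507 -0.12
[... 999 characters left out ...]
rass [283 218  50   8 345] [309.3 221.7] [0.5361 0.0044 0.008 ] [540.    4.3] [107.8  19.2] 7.8
side brass [  0 227  43  18 372] [ 19.7 235.2] [1.1449 0.1238 0.008 ] [1149.1  121.9] [92.2 39.4] 0.3
side brass [280 300  49  32 488] [305.5 314.9] [0.5087 0.2252 0.008 ] [514.1 222.6] [ 20.3 107.7] 66.4
side yellow [301  91  28  43 997] [314.3 111.5] [ 0.565  -0.2701  0.085 ] [ 564.3 -272.4] [ 64.1 151.4] 12.4
side yellow [ 85 306  25  55 362] [ 97.1 340.5] [0.841  0.3555 0.085 ] [846.8 341.5] [21.7 97.2] 11.8
side rim 198 [ 0.53680994 -0.35103833  0.07815047] [ 0.60826027 -0.2723325   0.09003845] ((573.90576171875, -312.782958984375), (61.888118743896484, 69.37171173095703), 18.363075256347656)
```

View pics/crop.png

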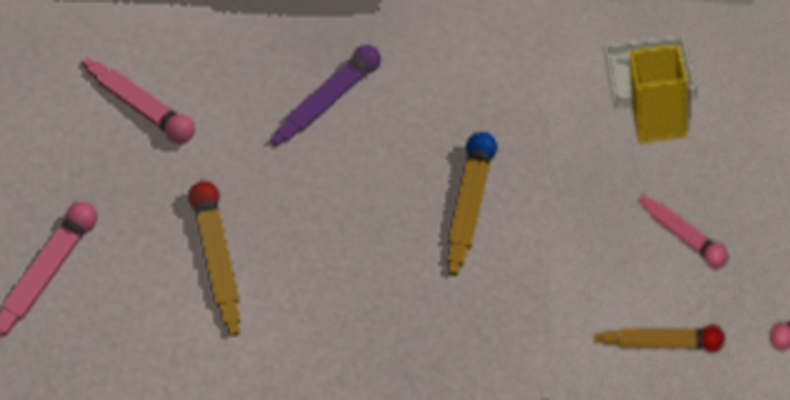

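The crop confirms one red ball with a brass blade and a dark collar. The blue one is the other brass knife. Next I refine the ball, tip and cup by intersecting the two views.

```bash
cat >> h.py <<'E'
def tri(c1,p1,c2,p2):
    A=[];b=[]
    for c,p in((c1,p1),(c2,p2)):
        d=ray(c,*p);d/=np.linalg.norm(d);M=np.eye(3)-np.outer(d,d);A.append(M);b.append(M@c['C'])
    return np.linalg.lstsq(np.vstack(A),np.hstack(b),rcond=None)[0]
def go(s,xyz,ang,tiltfix=True):
    """increments (tool mm, rotvec deg) to TCP xyz with tool x at world angle ang deg, z down"""
    R0=R.from_quat(s['eef_rot']); a=np.radians(ang)
    x=np.array([np.cos(a),np.sin(a),0]);z=np.array([0,0,-1.]);Rt=R.from_matrix(np.c_[x,np.cross(z,x),z])
    sh=R0.inv().apply(np.array(xyz)-s['ee_pos'])*1000; rv=np.degrees((R0.inv()*Rt).as_rotvec())
    print('shift',sh.round(1),'rot',rv.round(1),'dist',np.linalg.norm(sh).round(1));
E
python3 - <<'E'
from h import *
import pickle
from bench import r
S={n:pickle.load(open(f'{n}0.pkl','rb')) for n in('scene','side')}
out={}
for n,c in S.items():
    H,s,v=cv2.split(cv2.cvtColor(c['img'],cv2.COLOR_BGR2HSV))
    w=(slice(205,230),slice(305,340)) if n=='scene' else (slice(210,235),slice(325,355))
    m=np.zeros(H.shape,np.uint8);m[w]=(((H<7)|(H>172))&(s>120)&(v>40))[w]
    p=np.argwhere(m)[:,::-1].astype(np.float32);e=cv2.minEnclosingCircle(p);print(n,len(p),p.mean(0),e)
    out[n]=p.mean(0);print(plane(c,*e[0],.014),plane(c,*p.mean(0),.014))
    m=((H>12)&(H<22)&(s>140)&(v>90)).astype(np.uint8)
    k,l,st,ce=cv2.connectedComponentsWithStats(m)
    i=np.argmin([np.linalg.norm(q-np.array([327,246] if n=='scene' else [309,222])) for q in ce])
    p=np.argwhere(l==i)[:,::-1]
    # depth: points relative plane
    Q=np.array([plane(c,*a,.010-.0) for a in p])[:,:2]; mu=Q.mean(0);u=np.linalg.svd(Q-mu)[2][0]; u*=np.sign(u[0]);print('blade',mu,np.degrees(np.arctan2(u[1],u[0])), 'tip',mu+u*((Q-mu)@u).max())
print('tri ball',tri(S['scene'],out['scene'],S['side'],out['side']))
E
```

```text
scene 82 [321.04877 216.87805] ((321.28125, 217.796875), 5.722456455230713)
[0.46762404 0.00163039 0.014     ] [0.46519008 0.001415   0.014     ]
blade [0.53669778 0.00583091] 3.7652693191299718 tip [0.59913741 0.00994013]
side 105 [340.66666 221.98096] ((340.5, 221.8333282470703), 5.911484718322754)
[ 4.67633502e-01 -7.75694135e-05  1.40000000e-02] [4.67226355e-01 2.72033038e-04 1.40000000e-02]
blade [0.53583077 0.00581564] 7.412547880038975 tip [0.59301965 0.01325591]
tri ball [0.46685676 0.00148005 0.01606602]
```

Run:
```python
from h import *
from bench import r
s=r.read_state()
go(s,[.467,.001,.15],-85.5)
```

```text
shift [-479.6  443.9   80.5] rot [1.000e-01 0.000e+00 1.575e+02] dist 658.4
```

Call:
apply_moves:
  increments:
    - {"grip": 0, "xyz": [-32, 30, 0], "rotation": [0, 0, 10.5]}
    - {"grip": 0, "xyz": [-64, 59, 2], "rotation": [0, 0, 21]}
    - {"grip": 0, "xyz": [-96, 89, 5], "rotation": [0, 0, 31.5]}
    - {"grip": 0, "xyz": [-128, 118, 8], "rotation": [0, 0, 42]}
    - {"grip": 0, "xyz": [-160, 148, 10], "rotation": [0, 0, 52.5]}

```text
time: 0.78
ee_pos: [0.2846, 0.3949, 0.2198]
eef_rot: [0.986, 0.167, -0.0, 0.001]
ft_force: [0.6, -0.2, -0.1]
width: 0.0872
```

Run:
```python
from h import *
from bench import r
s=r.read_state();print(s['time'],s['ee_pos'],s['joint_positions'])
go(s,[.467,.001,.15],-85.5)
```

```text
0.775 [0.28458335 0.39486845 0.21983063] [-1.14900957  0.03145173  0.11119403  1.83556634 -0.00348425  1.27606852
 -0.70217135]
shift [ 43.  431.9  70.2] rot [ 1.000e-01 -0.000e+00  1.047e+02] dist 439.6
```

Call:
apply_moves:
  increments:
    - {"grip": 0, "xyz": [4, 43, 7], "rotation": [0, 0, 10.5]}
    - {"grip": 0, "xyz": [9, 86, 14], "rotation": [0, 0, 21]}
    - {"grip": 0, "xyz": [13, 130, 21], "rotation": [0, 0, 31.5]}
    - {"grip": 0, "xyz": [17, 173, 28], "rotation": [0, 0, 42]}
    - {"grip": 0, "xyz": [21, 216, 35], "rotation": [0, 0, 52.5]}

```text
time: 1.4
ee_pos: [0.3757, 0.1963, 0.1848]
eef_rot: [0.957, -0.29, -0.0, 0.001]
ft_force: [0.8, -0.1, -0.3]
width: 0.0865
```

Run:
```python
from h import *
from bench import r
s=r.read_state();print(s['time'],s['ee_pos'],s['joint_positions'])
go(s,[.467,.001,.15],-85.5)
```

```text
1.4 [0.37565294 0.19632867 0.18478387] [-0.91739259 -0.10188421  0.31137441  2.03335966  0.03393722  1.20642133
 -1.20716517]
shift [184.3 111.9  34.9] rot [ 0.1 -0.  51.8] dist 218.4
```

Call:
apply_moves:
  increments:
    - {"grip": 0, "xyz": [37, 22, 7], "rotation": [0, 0, 10.4]}
    - {"grip": 0, "xyz": [74, 45, 14], "rotation": [0, 0, 20.8]}
    - {"grip": 0, "xyz": [111, 67, 21], "rotation": [0, 0, 31.1]}
    - {"grip": 0, "xyz": [147, 90, 28], "rotation": [0, 0, 41.5]}
    - {"grip": 0, "xyz": [184, 112, 35], "rotation": [0, 0, 51.8]}

```text
time: 2.02
ee_pos: [0.467, -0.0002, 0.1498]
eef_rot: [0.733, -0.681, 0.0, 0.0]
ft_force: [0.7, 0.9, 0.1]
width: 0.0872
```

Run:
```python
from h import *
from bench import r,viewer
import pickle
c=cam(viewer,'wrist');cv2.imwrite('pics/w1.png',c['img']);pickle.dump(c,open('w1.pkl','wb'))
s=r.read_state();print(s['time'],s['ee_pos'],s['joint_positions'])
go(s,[.467,.001,.15],-85.5);print(c['C'])
```

```text
2.075 [ 0.46826815 -0.00566352  0.14928409] [-0.64815376  0.03689236  0.57842771  1.99150758 -0.01903563  1.11907163
 -1.5735071 ]
shift [-6.7  0.9 -0.7] rot [-0.  -0.2 -1.1] dist 6.8
[0.53410573 0.00540879 0.3037512 ]
```

View pics/w1.png

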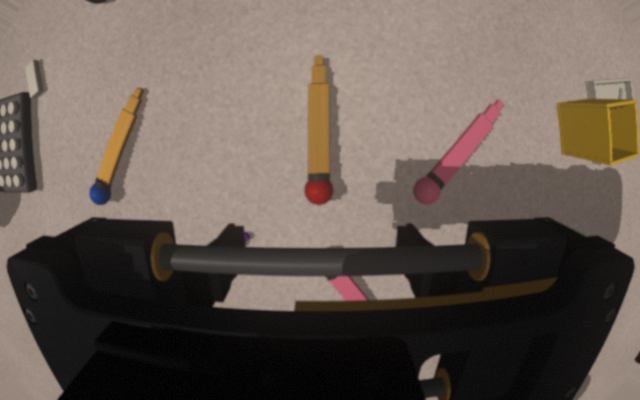

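The wrist view shows the red ball at (318,190) with its blade straight up the image to (319,57), and the pink ball well to the right at (427,190). I measure again from here.

Run:
```python
from h import *
from bench import r,viewer
c=cam(viewer,'wrist');print(c['C'])
H,s,v=cv2.split(cv2.cvtColor(c['img'],cv2.COLOR_BGR2HSV))
w=(slice(165,215),slice(290,350));m=np.zeros(H.shape,np.uint8);m[w]=(((H<7)|(H>172))&(s>150)&(v>40))[w]
p=np.argwhere(m)[:,::-1].astype(np.float32);e=cv2.minEnclosingCircle(p);print(e,p.mean(0))
b=plane(c,*e[0],.014,True);print('ball',b,plane(c,*p.mean(0),.014,True))
w=(slice(45,175),slice(295,345));m=np.zeros(H.shape,np.uint8);m[w]=((H>10)&(H<25)&(s>120)&(v>80))[w]
p=np.argwhere(m)[:,::-1]
Q=np.array([plane(c,*a,.012,True) for a in p])[:,:2]; mu=Q.mean(0);u=np.linalg.svd(Q-mu)[2][0]; u*=np.sign(u[0]);print('blade',mu,np.degrees(np.arctan2(u[1],u[0])),'via ball',np.degrees(np.arctan2(*(mu-b[:2])[::-1])))
t=p[p[:,1]<p[:,1].min()+4].mean(0);tp=plane(c,*t,.004,True);print('tip',tp,np.linalg.norm(tp-b),np.degrees(np.arctan2(*(tp-b)[1::-1])))
m=((H>22)&(H<32)&(s>150)&(v>60))
s_=r.read_state();print(s_['time'],s_['ee_pos'],np.degrees(np.arctan2(*R.from_quat(s_['eef_rot']).apply([1,0,0])[1::-1])))
```

```text
[ 0.53533544 -0.00060453  0.30330963]
((311.7943420410156, 191.43585205078125), 12.986817359924316) [311.81857 192.59395]
ball [0.46721711 0.00248327 0.014     ] [0.46607751 0.00240037 0.014     ]
blade [0.53440494 0.00669297] 4.024347792906561 via ball 3.585220750522616
tip [0.59500554 0.01124136 0.004     ] 0.1284779647966294 3.9206808805205804
2.125 [ 0.46735829 -0.00337953  0.14943218] -86.08832882338115
```

Run:
```python
from h import *
from bench import r
s=r.read_state();print(s['joint_vel'].round(3))
go(s,[.467,.002,.04],-86);go(s,[.467,.002,.011],-86)
```

```text
[-0.041 -0.028 -0.074  0.017 -0.001  0.022  0.049]
shift [-5.700e+00 -1.000e-01  1.094e+02] rot [ 0.1 -0.2 -0.1] dist 109.6
shift [-5.800e+00 -1.000e-01  1.384e+02] rot [ 0.1 -0.2 -0.1] dist 138.5
```

Call:
apply_moves:
  increments:
    - {"grip": 0, "xyz": [-5.7, 0, 30], "rotation": [0, 0, 0]}
    - {"grip": 0, "xyz": [-5.7, 0, 60], "rotation": [0, 0, 0]}
    - {"grip": 0, "xyz": [-5.7, 0, 85], "rotation": [0, 0, 0]}
    - {"grip": 0, "xyz": [-5.7, 0, 105], "rotation": [0, 0, 0]}
    - {"grip": 0, "xyz": [-5.7, 0, 109], "rotation": [0, 0, 0]}

```text
time: 2.75
ee_pos: [0.4659, 0.0023, 0.0394]
eef_rot: [0.731, -0.682, 0.0, 0.002]
ft_force: [-0.2, -0.5, 1.0]
width: 0.0867
```

Run:
```python
from h import *
from bench import r
s=r.read_state();print(s['joint_vel'].round(3),s['ee_pos'])
go(s,[.467,.002,.011],-86)
```

```text
[ 0.018  0.036 -0.006 -0.005 -0.034 -0.052  0.027] [0.46586338 0.00231973 0.0394254 ]
shift [ 0.3 -1.2 28.4] rot [ 0.2 -0.2 -0. ] dist 28.4
```

Call:
apply_moves:
  increments:
    - {"grip": 0, "xyz": [0, -1, 14], "rotation": [0, 0, 0]}
    - {"grip": 0, "xyz": [0, -1.2, 25], "rotation": [0, 0, 0]}
    - {"grip": 0, "xyz": [0, -1.2, 28], "rotation": [0, 0, 0]}
    - {"grip": 0, "xyz": [0, -1.2, 28], "rotation": [0, 0, 0]}

```text
time: 3.25
ee_pos: [0.4669, 0.0022, 0.0114]
eef_rot: [0.731, -0.682, 0.0, 0.002]
ft_force: [-0.1, 0.4, -0.3]
width: 0.0868
```

Run:
```python
from h import *
from bench import r,viewer
c=cam(viewer,'scene');cv2.imwrite('pics/s2.png',cv2.resize(c['img'][150:310,220:460],None,fx=3,fy=3))
s=r.read_state();print(s['ee_pos'],s['ft_force']);go(s,[.467,.002,.011],-86)
```

```text
[0.46712406 0.00225265 0.01159278] [-0.07354423 -0.39595762 -0.00281742]
shift [0.2 0.1 0.6] rot [ 0.2 -0.2 -0. ] dist 0.7
```

View pics/s2.png

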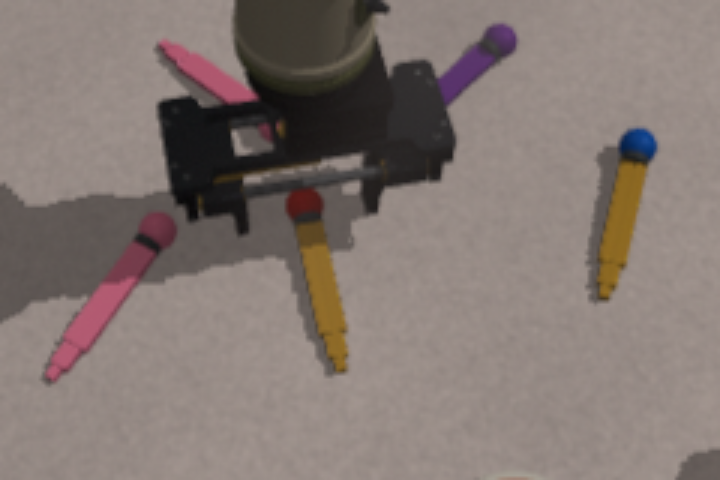

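The red ball, at (304,205) in the crop, lies between the open fingers, with nothing else between them. Now I close on it.

Call:
apply_moves:
  increments:
    - {"grip": 120, "xyz": [0, 0, 0], "rotation": [0, 0, 0]}
    - {"grip": 180, "xyz": [0, 0, 0], "rotation": [0, 0, 0]}
    - {"grip": 255, "xyz": [0, 0, 0], "rotation": [0, 0, 0]}
    - {"grip": 255, "xyz": [0, 0, 0], "rotation": [0, 0, 0]}
    - {"grip": 255, "xyz": [0, 0, 0], "rotation": [0, 0, 0]}
  squeeze: 55

```text
time: 3.92
ee_pos: [0.4671, 0.0023, 0.0116]
eef_rot: [0.731, -0.682, 0.0, 0.002]
ft_force: [-0.0, 0.4, 0.1]
width: 0.0449
```

Call:
apply_moves:
  increments:
    - {"grip": 255, "xyz": [0, 0, 0], "rotation": [0, 0, 0]}
    - {"grip": 255, "xyz": [0, 0, -5], "rotation": [0, 0, 0]}
    - {"grip": 255, "xyz": [0, 0, -15], "rotation": [0, 0, 0]}
    - {"grip": 255, "xyz": [0, 0, -30], "rotation": [0, 0, 0]}
    - {"grip": 255, "xyz": [0, 0, -45], "rotation": [0, 0, 0]}

```text
time: 4.55
ee_pos: [0.4674, 0.0024, 0.0579]
eef_rot: [0.731, -0.682, 0.0, 0.002]
ft_force: [0.6, 0.1, -1.8]
width: 0.0257
```

Run:
```python
from h import *
from bench import r,viewer
c=cam(viewer,'wrist');cv2.imwrite('pics/w3.png',c['img'])
s=r.read_state();print(s['ee_pos'],s['ft_force'],s['torque'],s['width'])
```

```text
[0.46855508 0.00247994 0.05960928] [ 2.37275688 -0.39033125 -0.91348174] [-0.09582274  0.01097668  0.04069333] 0.025613555415150913
```

View pics/w3.png

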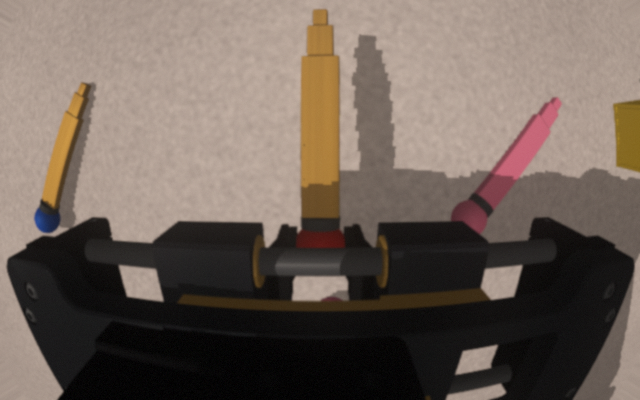

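The knife is held level, with the blade pointing from (320,240) to (320,12) and its shadow clear of it. Now I lift.

Call:
apply_moves:
  increments:
    - {"grip": 255, "xyz": [0, 0, -35], "rotation": [0, 0, 0]}
    - {"grip": 255, "xyz": [0, 0, -75], "rotation": [0, 0, 0]}
    - {"grip": 255, "xyz": [0, 0, -120], "rotation": [0, 0, 0]}
    - {"grip": 255, "xyz": [0, 0, -165], "rotation": [0, 0, 0]}
    - {"grip": 255, "xyz": [0, 0, -200], "rotation": [0, 0, 0]}

```text
time: 5.22
ee_pos: [0.4686, 0.0028, 0.262]
eef_rot: [0.731, -0.682, 0.001, -0.0]
ft_force: [0.8, 0.5, -3.1]
width: 0.0254
```

Call:
apply_moves:
  increments:
    - {"grip": 255, "xyz": [0, 0, -7], "rotation": [0, 0, 0]}
    - {"grip": 255, "xyz": [0, 0, -7], "rotation": [0, 0, 0]}
    - {"grip": 255, "xyz": [0, 0, -7], "rotation": [0, 0, 0]}

```text
time: 5.6
ee_pos: [0.4679, 0.0027, 0.2675]
eef_rot: [0.731, -0.682, 0.001, 0.001]
ft_force: [0.6, -0.5, -1.6]
width: 0.0255
```

Run:
```python
from h import *
from bench import r,viewer
c=cam(viewer,'scene');cv2.imwrite('pics/s4.png',c['img'])
s=r.read_state();print(s['time'],s['ee_pos'],s['ft_force'],s['torque'],s['width'],s['joint_positions'],s['joint_vel'].round(3))
```

```text
5.65 [0.46790267 0.00269249 0.26754315] [-0.3065711   0.24823393 -0.88221686] [-0.02691608  0.24911665  0.02568796] 0.025647385709861657 [-0.69076955 -0.07399618  0.56408826  1.82491928  0.04246807  1.38004902
 -1.63818666] [ 0.003  0.001 -0.001 -0.006 -0.002  0.001  0.001]
```

View pics/s4.png

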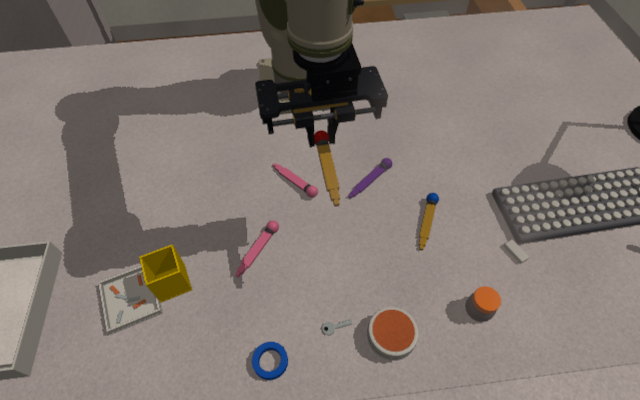

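The knife is level in the air: ball at (321,137), tip at (337,202). Now I ease the grip.

Call:
apply_moves:
  increments:
    - {"grip": 255, "xyz": [0, 0, 0], "rotation": [0, 0, 0]}
    - {"grip": 255, "xyz": [0, 0, 0], "rotation": [0, 0, 0]}
    - {"grip": 255, "xyz": [0, 0, 0], "rotation": [0, 0, 0]}
    - {"grip": 255, "xyz": [0, 0, 0], "rotation": [0, 0, 0]}
  squeeze: 6

```text
time: 6.15
ee_pos: [0.4679, 0.0027, 0.2675]
eef_rot: [0.731, -0.682, 0.001, 0.001]
ft_force: [-0.4, 0.5, -3.2]
width: 0.0272
```

Run:
```python
from h import *
from bench import r,viewer
c=cam(viewer,'scene');c2=cam(viewer,'side');cv2.imwrite('pics/s5.png',np.hstack([cv2.resize(c['img'][60:260,220:420],(400,400)),cv2.resize(c2['img'][100:300,240:440],(400,400))]))
s=r.read_state();print(s['time'],s['ee_pos'],s['ft_force'],s['torque'],s['width'])
```

```text
6.25 [0.46816624 0.00268056 0.26765991] [ 0.98550007  0.12830421 -1.83000266] [ 0.01449788 -0.0304474   0.0315149 ] 0.027257894490615827
```

View pics/s5.png

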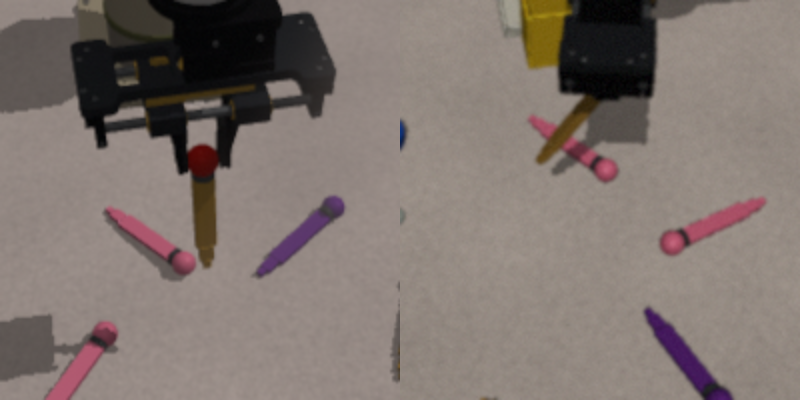

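The blade is swinging down and the knife is still held. I give it more time.

Call:
apply_moves:
  increments:
    - {"grip": 255, "xyz": [0, 0, 0], "rotation": [0, 0, 0]}
    - {"grip": 255, "xyz": [0, 0, 0], "rotation": [0, 0, 0]}
    - {"grip": 255, "xyz": [0, 0, 0], "rotation": [0, 0, 0]}
    - {"grip": 255, "xyz": [0, 0, 0], "rotation": [0, 0, 0]}
    - {"grip": 255, "xyz": [0, 0, 0], "rotation": [0, 0, 0]}

```text
time: 6.88
ee_pos: [0.4683, 0.0027, 0.2677]
eef_rot: [0.731, -0.682, 0.001, 0.001]
ft_force: [-0.0, -1.1, -1.6]
width: 0.027
```

```bash
cat > hang.py <<'E'
from h import *
from bench import r,viewer
import sys
n=sys.argv[1]
s=r.read_state();p=s['ee_pos']; b=np.array([p[0],p[1],p[2]+.003])
cs=[cam(viewer,'scene'),cam(viewer,'side')]; crops=[]
tips=[]
for c in cs:
    def pr(X):
        q=c['Rm']@X+c['t'];return np.array([c['cx']+c['f']*q[0]/q[2],c['cy']+c['f']*q[1]/q[2]])
    P,T=pr(b),pr(b-[0,0,.13]);H,S,V=cv2.split(cv2.cvtColor(c['img'],cv2.COLOR_BGR2HSV))
    mid=((P+T)/2).astype(int);x0=int(np.clip(mid[0]-70,0,500));y0=int(np.clip(mid[1]-70,0,260))
    print('expect ball',P.round(1),'vertical tip',T.round(1))
    m=np.zeros(H.shape,np.uint8);w=(slice(y0,y0+140),slice(x0,x0+140));m[w]=((H>11)&(H<22)&(S>130)&(V>50))[w]
    k,l,st,ce=cv2.connectedComponentsWithStats(m)
    if k>1:
        i=1+np.argmax(st[1:,4]);q=np.argwhere(l==i)[:,::-1];d=np.linalg.norm(q-P,axis=1);t=q[d>d.max()-2.5].mean(0);print('comp',st[i],'tip px',t.round(1));tips.append(t)
    im=c['img'].copy();cv2.circle(im,tuple(int(a) for a in T),2,(255,255,0),1)
    crops.append(cv2.resize(im[y0:y0+140,x0:x0+140],(400,400),interpolation=cv2.INTER_CUBIC))
if len(tips)==2:
    X=tri(cs[0],tips[0],cs[1],tips[1]);print('tip',X.round(4),'rel ball',(X-b).round(4))
cv2.imwrite(f'pics/{n}.png',np.hstack(crops)); print(s['time'],p,s['ft_force'],s['torque'],s['width'])
E
python3 hang.py s6
```

```text
expect ball [320.7 135.9] vertical tip [321.3 182.8]
comp [317 152  12  45 395] tip px [323.8 194.9]
expect ball [343.5 137.1] vertical tip [341.6 184.8]
comp [335 153   9  36 145] tip px [336.1 186.8]
tip [0.4828 0.0024 0.1269] rel ball [ 0.0145 -0.0004 -0.1438]
6.875 [0.46828737 0.00272959 0.26771068] [-0.01512211 -1.13412717 -1.63961196] [-0.04051134  0.13176281  0.0254387 ] 0.02704855213287535
```

View pics/s6.png

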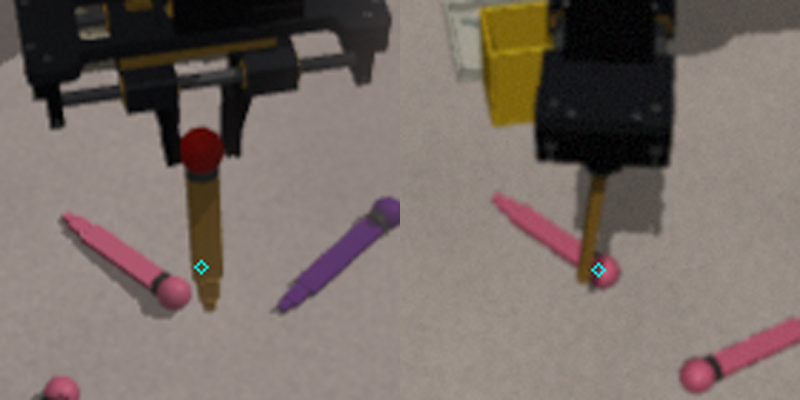

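Call:
apply_moves:
  increments:
    - {"grip": 255, "xyz": [0, 0, 0], "rotation": [0, 0, 0]}
    - {"grip": 255, "xyz": [0, 0, 0], "rotation": [0, 0, 0]}
  squeeze: 50

```text
time: 7.22
ee_pos: [0.4682, 0.0027, 0.2677]
eef_rot: [0.731, -0.682, 0.001, 0.001]
ft_force: [-0.0, -0.3, -2.5]
width: 0.0252
```

```bash
cat > red.py <<'E'
from h import *
from bench import r,viewer
s=r.read_state();c=cam(viewer,'scene');H,S,V=cv2.split(cv2.cvtColor(c['img'],cv2.COLOR_BGR2HSV))
q=c['Rm']@s['ee_pos']+c['t'];P=(int(c['cx']+c['f']*q[0]/q[2]),int(c['cy']+c['f']*q[1]/q[2]))
w=(slice(P[1]-25,P[1]+30),slice(P[0]-25,P[0]+25));m=np.zeros(H.shape,np.uint8);m[w]=(((H<7)|(H>172))&(S>140)&(V>30))[w]
p=np.argwhere(m)[:,::-1].astype(np.float32);e=cv2.minEnclosingCircle(p);print(e,len(p))
# ray meets vertical plane facing camera through tool axis
d=ray(c,*e[0]);n=np.array([*(c['C'][:2]-s['ee_pos'][:2]),0]);X=c['C']+d*((s['ee_pos']-c['C'])@n)/(d@n);print('ball',X.round(4),'rel TCP',(X-s['ee_pos']).round(4))
D=[c['range_z'][int(b),int(a)] for a,b in p];print('depth',np.min(D),'->z',(c['C']+d*(np.median(D)+.011)).round(4))
E
python3 red.py; python3 hang.py s7
```

```text
((321.0, 141.125), 8.125100135803223) 192
ball [0.4682 0.0032 0.2578] rel TCP [ 0.      0.0004 -0.0098]
depth 0.0 ->z [0.4688 0.0031 0.2585]
expect ball [320.6 135.9] vertical tip [321.3 182.7]
comp [317 151  10  39 328] tip px [321.9 187.8]
expect ball [343.6 137.1] vertical tip [341.6 184.8]
comp [337 153   7  36 143] tip px [338.8 186.9]
tip [0.4741 0.0027 0.1328] rel ball [ 0.0059  0.     -0.1379]
7.275 [0.46815635 0.00268969 0.26765719] [-0.3786889   0.36507843 -2.57580289] [-0.01910773  0.17218575 -0.03020118] 0.02489182164343881
```

View pics/s7.png

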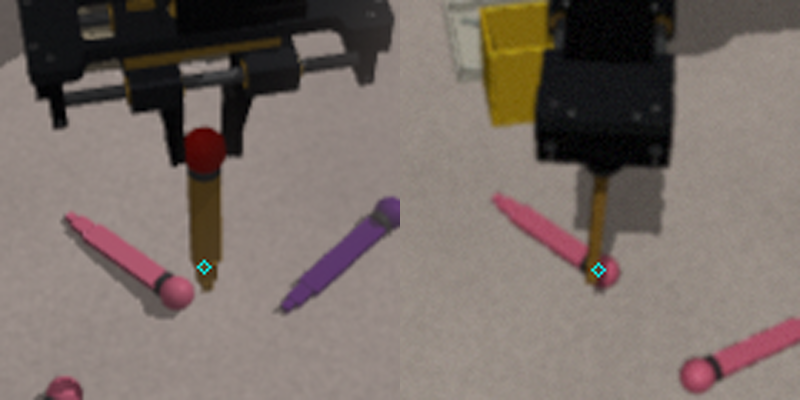

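The blade now hangs within about 3° of vertical and the grip is tight. The ball slid down roughly 8 mm in the pads but is held. I move over the cup gently and watch it.

Run:
```python
from h import *
from bench import r
s=r.read_state();go(s,[.575,-.314,.275],-72)
```

```text
shift [323.3 -84.9  -6.6] rot [  0.   -0.1 -14.1] dist 334.3
```

Call:
apply_moves:
  increments:
    - {"grip": 255, "xyz": [8, -2, -2], "rotation": [0, 0, 0]}
    - {"grip": 255, "xyz": [25, -7, -4], "rotation": [0, 0, -1]}
    - {"grip": 255, "xyz": [50, -13, -7], "rotation": [0, 0, -2]}
    - {"grip": 255, "xyz": [78, -20, -7], "rotation": [0, 0, -4]}
    - {"grip": 255, "xyz": [106, -28, -7], "rotation": [0, 0, -5]}

```text
time: 8.0
ee_pos: [0.5037, -0.1026, 0.2752]
eef_rot: [0.76, -0.65, 0.001, 0.001]
ft_force: [0.7, -0.1, -3.2]
width: 0.0248
```

```bash
python3 - <<'E'
from h import *
from bench import r
s=r.read_state();print(s['width'],s['joint_positions'],s['ee_pos']);go(s,[.575,-.314,.275],-72)
E
python3 red.py
```

```text
0.02481122579031601 [-0.57345451  0.04841064  0.71745026  1.71479927 -0.03024807  1.38914063
 -1.26523291] [ 0.503684   -0.10256254  0.27522232]
shift [220.  -37.4   0.8] rot [-0.  -0.1 -9. ] dist 223.1
((259.2272644042969, 160.13636779785156), 8.500214576721191) 216
ball [ 0.5037 -0.1028  0.2653] rel TCP [ 0.     -0.0003 -0.01  ]
depth 0.0 ->z [ 0.5045 -0.1027  0.2661]
```

Stable, with no further slip.

Call:
apply_moves:
  increments:
    - {"grip": 255, "xyz": [25, -4, 0], "rotation": [0, 0, -1]}
    - {"grip": 255, "xyz": [50, -8, 0], "rotation": [0, 0, -2]}
    - {"grip": 255, "xyz": [78, -13, 0], "rotation": [0, 0, -3]}
    - {"grip": 255, "xyz": [106, -18, 0], "rotation": [0, 0, -4]}
    - {"grip": 255, "xyz": [134, -23, 0], "rotation": [0, 0, -5]}

```text
time: 8.68
ee_pos: [0.5477, -0.2366, 0.276]
eef_rot: [0.787, -0.617, 0.002, 0.001]
ft_force: [0.2, 0.9, -2.3]
width: 0.0248
```

Run:
```python
from h import *
from bench import r
s=r.read_state();print(s['width'],s['joint_positions'],s['ee_pos']);go(s,[.575,-.314,.275],-72)
```

```text
0.02479537787300658 [-0.31611966  0.30243757  0.81283908  1.50976779 -0.21717026  1.42039524
 -0.82324016] [ 0.54766716 -0.23656032  0.27603268]
shift [81.7 -8.   1.4] rot [-0.  -0.3 -4.1] dist 82.1
```

Call:
apply_moves:
  increments:
    - {"grip": 255, "xyz": [25, -3, 0], "rotation": [0, 0, -1]}
    - {"grip": 255, "xyz": [50, -5, 0], "rotation": [0, 0, -2]}
    - {"grip": 255, "xyz": [72, -7, 1], "rotation": [0, 0, -3]}
    - {"grip": 255, "xyz": [82, -8, 1], "rotation": [0, 0, -4]}
    - {"grip": 255, "xyz": [82, -8, 1], "rotation": [0, 0, -4]}

```text
time: 9.3
ee_pos: [0.5749, -0.3147, 0.2753]
eef_rot: [0.808, -0.589, 0.002, 0.002]
ft_force: [0.2, 0.9, -2.1]
width: 0.0251
```

Call:
apply_moves:
  increments:
    - {"grip": 255, "xyz": [0, 0, 0], "rotation": [0, 0, 0]}
    - {"grip": 255, "xyz": [0, 0, 0], "rotation": [0, 0, 0]}

```text
time: 9.55
ee_pos: [0.575, -0.3139, 0.2754]
eef_rot: [0.808, -0.589, 0.002, 0.001]
ft_force: [-0.8, -0.2, -2.1]
width: 0.025
```

```bash
python3 red.py; python3 hang.py s8;  python3 - <<'E'
from h import *
from bench import r
s=r.read_state();print(s['width'],s['joint_positions'],s['ee_pos']);go(s,[.575,-.314,.275],-72)
E
```

```text
((120.5, 210.5), 10.12432861328125) 266
ball [ 0.5756 -0.3149  0.2644] rel TCP [ 0.0007 -0.001  -0.0111]
depth 0.61037505 ->z [ 0.5767 -0.3142  0.2658]
expect ball [117.4 204.8] vertical tip [147.7 247.1]
comp [121 217  32  39 460] tip px [150.6 253.5]
expect ball [311.3  30. ] vertical tip [312.4  78.7]
comp [309  49   5  34 121] tip px [310.4  80.8]
tip [ 0.5815 -0.3126  0.1405] rel ball [ 0.0064  0.0014 -0.138 ]
9.6 [ 0.57501811 -0.31401364  0.27548719] [-0.50495637 -0.01476416 -1.93597963] [-0.0563108   0.12645456 -0.03434881] 0.02490522045515589
0.02487527384196453 [-0.11974534  0.46021676  0.79477613  1.34063498 -0.32126573  1.46813398
 -0.6064092 ] [ 0.57496686 -0.31426029  0.27543803]
shift [-0.2 -0.1  0.4] rot [ 0.  -0.3 -0.2] dist 0.5
```

View pics/s8.png

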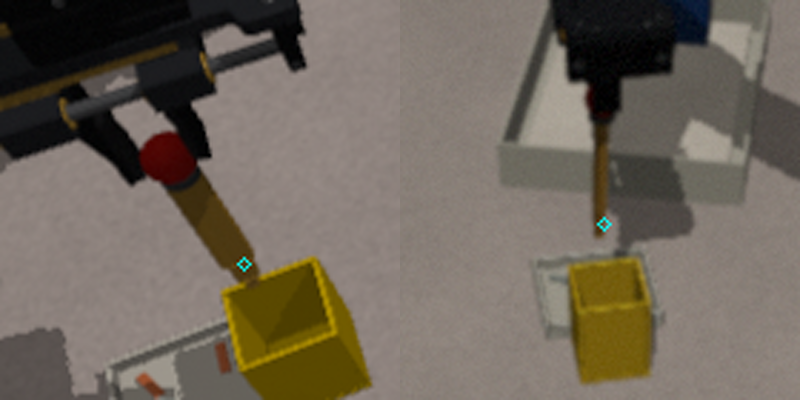

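Call:
apply_moves:
  increments:
    - {"grip": 255, "xyz": [-1, -3, 10], "rotation": [0, 0, 0]}
    - {"grip": 255, "xyz": [-1, -3, 28], "rotation": [0, 0, 0]}
    - {"grip": 255, "xyz": [-1, -3, 46], "rotation": [0, 0, 0]}
    - {"grip": 255, "xyz": [-1, -3, 62], "rotation": [0, 0, 0]}
    - {"grip": 255, "xyz": [-1, -3, 70], "rotation": [0, 0, 0]}

```text
time: 10.32
ee_pos: [0.5772, -0.3125, 0.2038]
eef_rot: [0.808, -0.589, 0.001, 0.002]
ft_force: [-0.2, 0.3, -2.8]
width: 0.0254
```

```bash
python3 red.py; python3 hang.py s9
```

```text
((138.680908203125, 235.42462158203125), 9.054967880249023) 220
ball [ 0.5777 -0.3132  0.1929] rel TCP [ 0.0005 -0.0007 -0.0109]
depth 0.665582 ->z [ 0.5785 -0.3126  0.1942]
expect ball [136.2 230.9] vertical tip [161.8 266.5]
comp [140 241  26  33 367] tip px [164.  271.9]
expect ball [311.   58.4] vertical tip [312.1 102.6]
comp [308  73   6  34 136] tip px [310.1 104.7]
tip [ 0.5832 -0.3113  0.0684] rel ball [ 0.0061  0.0011 -0.138 ]
10.375 [ 0.57705151 -0.3124184   0.20333863] [ 0.51245531  0.38019657 -3.43008449] [-0.05119376  0.19000856  0.03436165] 0.025271884382652248
```

View pics/s9.png

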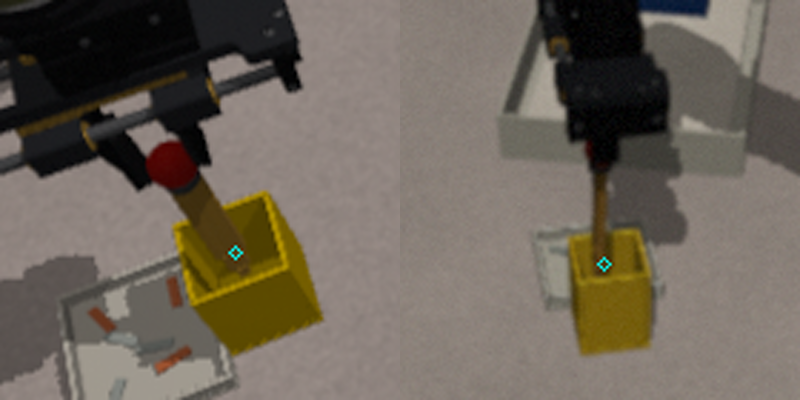

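The tip is inside the cup, about 8 mm off the middle toward +x. My sideways correction had the wrong sign, so I shift back while lowering.

Call:
apply_moves:
  increments:
    - {"grip": 255, "xyz": [0, 4, 3], "rotation": [0, 0, 0]}
    - {"grip": 255, "xyz": [0, 7, 15], "rotation": [0, 0, 0]}
    - {"grip": 255, "xyz": [0, 7, 32], "rotation": [0, 0, 0]}
    - {"grip": 255, "xyz": [0, 7, 46], "rotation": [0, 0, 0]}
    - {"grip": 255, "xyz": [0, 7, 53], "rotation": [0, 0, 0]}

```text
time: 11.1
ee_pos: [0.5706, -0.3147, 0.1506]
eef_rot: [0.808, -0.589, 0.001, 0.002]
ft_force: [0.3, -0.0, -2.6]
width: 0.025
```

```bash
python3 red.py; python3 hang.py s10
```

```text
((149.0, 247.5), 8.381627082824707) 193
ball [ 0.5709 -0.3152  0.1398] rel TCP [ 0.0003 -0.0005 -0.0109]
depth 0.0 ->z [ 0.5718 -0.3146  0.1414]
expect ball [146.7 243.5] vertical tip [169.5 275.5]
comp [150 253  22  23 243] tip px [167.4 272.6]
expect ball [314.3  77. ] vertical tip [315.1 118.4]
comp [312  90   5  17  67] tip px [313.7 104.6]
tip [ 0.5782 -0.3103  0.0648] rel ball [ 0.0077  0.0043 -0.0885]
11.15 [ 0.57045373 -0.31467797  0.15026874] [-0.58410169  0.93533253 -3.58028069] [-0.07313819  0.12966999  0.05419897] 0.02499033033015777
```

View pics/s10.png

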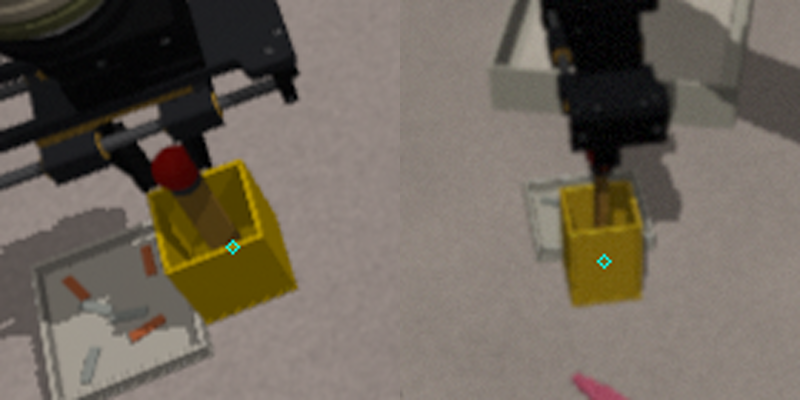

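The blade is well inside the cup, with the ball at (149,247). I creep down to the floor while watching the force.

Call:
apply_moves:
  increments:
    - {"grip": 255, "xyz": [0, 0, 2], "rotation": [0, 0, 0]}
    - {"grip": 255, "xyz": [0, 0, 4], "rotation": [0, 0, 0]}
    - {"grip": 255, "xyz": [0, 0, 4], "rotation": [0, 0, 0]}

```text
time: 11.62
ee_pos: [0.5709, -0.3151, 0.148]
eef_rot: [0.808, -0.589, 0.002, 0.002]
ft_force: [-0.4, 0.0, -2.8]
width: 0.025
```

Call:
apply_moves:
  increments:
    - {"grip": 255, "xyz": [0, 0, 1], "rotation": [0, 0, 0]}
    - {"grip": 255, "xyz": [0, 0, 2], "rotation": [0, 0, 0]}
    - {"grip": 255, "xyz": [0, 0, 2], "rotation": [0, 0, 0]}

```text
time: 12.0
ee_pos: [0.5709, -0.3151, 0.1459]
eef_rot: [0.808, -0.589, 0.002, 0.002]
ft_force: [1.3, -0.6, -2.4]
width: 0.025
```

Call:
apply_moves:
  increments:
    - {"grip": 255, "xyz": [0, 0, 1], "rotation": [0, 0, 0]}
    - {"grip": 255, "xyz": [0, 0, 2], "rotation": [0, 0, 0]}
    - {"grip": 255, "xyz": [0, 0, 2], "rotation": [0, 0, 0]}

```text
time: 12.38
ee_pos: [0.5708, -0.315, 0.1438]
eef_rot: [0.808, -0.589, 0.001, 0.002]
ft_force: [-0.3, 0.7, -1.6]
width: 0.0249
```

Call:
apply_moves:
  increments:
    - {"grip": 255, "xyz": [0, 0, 1], "rotation": [0, 0, 0]}
    - {"grip": 255, "xyz": [0, 0, 1.5], "rotation": [0, 0, 0]}
    - {"grip": 255, "xyz": [0, 0, 1.5], "rotation": [0, 0, 0]}

```text
time: 12.75
ee_pos: [0.5709, -0.3151, 0.1424]
eef_rot: [0.808, -0.589, 0.002, 0.002]
ft_force: [-0.2, 1.3, -0.9]
width: 0.0248
```

The weight on the wrist is going away (-2.6 to -0.9 N), so the tip is on the floor. I let go.

Call:
apply_moves:
  increments:
    - {"grip": 160, "xyz": [0, 0, 0], "rotation": [0, 0, 0]}
    - {"grip": 100, "xyz": [0, 0, 0], "rotation": [0, 0, 0]}
    - {"grip": 60, "xyz": [0, 0, 0], "rotation": [0, 0, 0]}
    - {"grip": 60, "xyz": [0, 0, 0], "rotation": [0, 0, 0]}
    - {"grip": 60, "xyz": [0, 0, 0], "rotation": [0, 0, 0]}

```text
time: 13.38
ee_pos: [0.5709, -0.3151, 0.1424]
eef_rot: [0.808, -0.589, 0.002, 0.002]
ft_force: [0.5, 0.4, 0.2]
width: 0.0627
```

```bash
python3 hang.py s11
```

```text
expect ball [148. 246.] vertical tip [170.4 277.5]
comp [148 249  24  27 290] tip px [167.6 272.6]
expect ball [314.2  79.6] vertical tip [315.  120.5]
comp [316  92   9  14  60] tip px [319.5 103.5]
tip [ 0.5691 -0.3168  0.0584] rel ball [-0.0018 -0.0017 -0.087 ]
13.375 [ 0.57093041 -0.31508119  0.14241637] [0.5053701  0.35678272 0.17631411] [-0.03493631  0.12638026  0.03239952] 0.06274324043894747
```

View pics/s11.png

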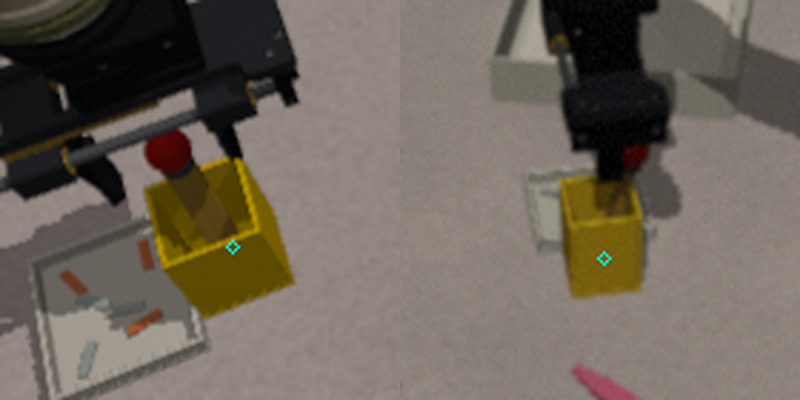

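The knife is released and leans on the cup's inner wall (its -x side), clear of the fingers. I rise and back off.

Call:
apply_moves:
  increments:
    - {"grip": 20, "xyz": [0, 0, -8], "rotation": [0, 0, 0]}
    - {"grip": 0, "xyz": [0, 0, -30], "rotation": [0, 0, 0]}
    - {"grip": 0, "xyz": [0, 0, -65], "rotation": [0, 0, 0]}
    - {"grip": 0, "xyz": [0, 0, -105], "rotation": [0, 0, 0]}
    - {"grip": 0, "xyz": [0, 0, -140], "rotation": [0, 0, 0]}

```text
time: 14.1
ee_pos: [0.5708, -0.3146, 0.2847]
eef_rot: [0.808, -0.589, 0.002, 0.002]
ft_force: [0.7, -0.4, -0.8]
width: 0.0865
```

Call:
apply_moves:
  increments:
    - {"grip": 0, "xyz": [-40, 0, 0], "rotation": [0, 0, 0]}
    - {"grip": 0, "xyz": [-80, 0, 0], "rotation": [0, 0, 0]}
    - {"grip": 0, "xyz": [-110, 0, 0], "rotation": [0, 0, 0]}
    - {"grip": 0, "xyz": [-120, 0, 0], "rotation": [0, 0, 0]}
    - {"grip": 0, "xyz": [-120, 0, 0], "rotation": [0, 0, 0]}

```text
time: 14.72
ee_pos: [0.5342, -0.2005, 0.2845]
eef_rot: [0.808, -0.589, 0.002, 0.001]
ft_force: [-0.1, 0.3, 0.1]
width: 0.0867
```

Run:
```python
from h import *
from bench import r,viewer
a=cam(viewer,'scene')['img'];b=cam(viewer,'side')['img']
cv2.imwrite('pics/end1.png',np.vstack([a[:,:][120:350,60:460],b[40:360,100:500]]))
s=r.read_state();print(s['time'],s['joint_vel'].round(3),s['ft_force'])
```

```text
14.825 [ 0.007  0.007  0.    -0.001  0.001 -0.002 -0.002] [ 0.07669756  0.0459566  -0.62540545]
```

View pics/end1.png

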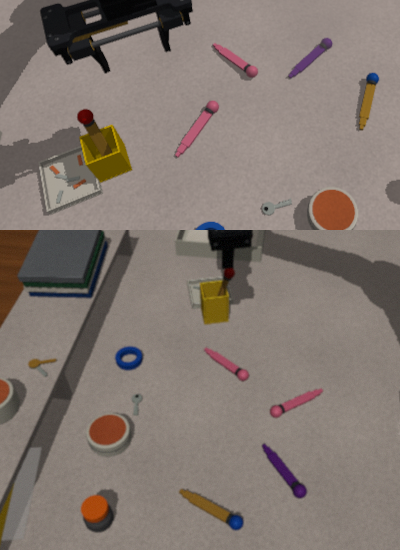

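The red-ball knife stands in the cup, with its ball above the rim at crop (86,117). The blue ball is still at scene pixel (432,197), and the look-alikes have not moved.

Run:
```python
from bench import r
print(r.close_job())
```

```text
the job is handed in; nothing more can be done
None
```

The red-ball knife is standing blade first in the yellow cup. I handed the job in at about 15 s, and no verdict was reported.

- **Pick-up and swing:** I gripped it by the ball at 55 N and lifted it to about 0.27 m. There I eased to 6 N so the blade swung down, then tightened to 50 N with it about 3° off vertical.
- **Placing:** I lowered it until the weight came off the wrist, let go and backed away.
- **Last checks:** In both outside views the knife stands in the cup, leaning on the inner wall on the robot's side with its ball above the rim. The blue-ball knife is still at scene pixel (432,197), the pink and purple ones look unmoved, and the gripper is open and clear.
- **Flaws:**
  - The ball slid down in the pads while the grip was eased. The two estimates of how far disagree, about 8 and 13 mm, but it did not slip after I tightened.
  - I also gave one sideways correction over the cup the wrong sign. The tip ended up about 8 mm off centre, already inside the cup, and I put that right before lowering further.

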